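Start the last cover bolt of a bench reactor in its thread

TASK

Three of the four hex bolts of the bench reactor's cover are home; the fourth stands proud, resting loose on the start of its thread. Start it the safe way: turn it backward (anticlockwise from above) until you feel it drop into the start of the thread, then turn it forward (clockwise) one full turn from there, and finish while still holding its head in the closed gripper, so that the bolt is held started. Do not pull the bolt up out of its hole, and leave the spanner, paste jar and spare gasket where they are.

Things in the scene. Friction and masses are not known exactly. Their poses are not given: they have to be found in the camera images.
- bolt_head (a point): centre of the proud bolt's hexagonal steel head: 32 mm across flats, 37 mm over corners, 22 mm high, red paint stripe on top. z up along the bolt's axis, x along the red stripe to the middle of one flat (a flat every 60 degrees). Starts 41 to 42.5 mm above the cover; climbs to 43 mm as it is turned backward, then drops 5 mm to 38 mm; one full turn forward from there it is at 33 mm.
- bolt_hole (a point): point on the cover's upper face on the proud bolt's axis, 140 mm above the bench; fixed. x points to the cover's centre, 78 mm away (cover radius 100 mm). The other three bolts are home on the same circle, 90, 180 and 270 degrees round (heads up to 25 mm above the cover). At the centre stands a gland 30 mm across, 42 mm high; beyond it a capped port and a bent tube up to 47 mm high.
- bolt_turn (a joint): angle of the proud bolt, rad: 0 at the start, grows as it is turned backward (anticlockwise from above), falls as it is turned forward; counts whole turns. The drop comes at an unknown angle between 40 and 135 degrees backward. The thread is right-handed, 5 mm a turn, and turns very easily (about 0.02 N m).
- cover_bolt: the proud bolt, 0.31 to 0.43 kg; origin on its axis at the underside of the head, 11 mm below the head's centre. Its 22 mm shank stays upright in the hole and slides freely up and down; only its weight pulls it down. Squeezed tightly it cannot drop: straddle the head with about 1 mm of play, or let go, to let it fall.
- reactor: bench reactor, fixed: a square stainless chilled bath on a blue foot (215 mm wide, 84 mm high), with a round flange and cover on top; origin under the centre on the bench, z up.
- spanner_center (a point): middle of a loose steel combination spanner, 250 mm long, 12 mm thick, lying flat on the bench along its x axis; bystander.
- jar_center (a point): centre of a loose jar of thread paste, white with a yellow band and black lid, 56 mm across, 60 mm high; bystander.
- gasket_center (a point): centre of a loose spare gasket, white ring 90 mm across, 8 mm thick, flat on the bench; bystander.

How it is judged:
On the way, in this order (a step that is already met when the one before it is completed fails the run):
1. the bolt has been turned backward and has dropped into the start of the thread (value of joint bolt_turn above 0.35 rad and z of bolt_head in the frame of bolt_hole below 0.0396 m), for 0.1 s.
2. the bolt has been turned forward one turn in the thread (z of bolt_head in the frame of bolt_hole between 0.0315 and 0.0345 m), for 0.2 s.
At the end, for the whole second after the job is handed in: The bolt, after its drop, is one turn down in the thread: the head's centre 31.5 to 34.5 mm above the cover (one turn give or take 0.3 of a turn), at rest, and the fingers still grip it with more than 2 N (all of step 2 and contact force between the fingers and cover_bolt above 2 N and velocity of joint bolt_turn between -0.1 and 0.1 rad/s); the arm keeps its last pose, push and grip.
It fails at once if the bolt was pulled up out of its hole (more than 6 mm above the top of its lead-in) (z of bolt_head in the frame of bolt_hole above 0.049 m).
It fails at once if a bystander was moved by more than 30 mm (distance of any of spanner_center, jar_center, gasket_center from where it was at the start of the episode above 0.03 m).
It also fails if it takes over 67 s, if anything falls off the work surface, if the arm or the gripper's body presses on something with over 40 N, if the wrist force passes 120 N, or if a joint passes its speed limit or range.

ROBOT

A 6-joint arm with a two-finger parallel gripper is mounted at the origin on the work surface. World frame = base frame: x ahead of the robot, y to its left, z up, the work surface at z = 0. Lengths are in m, angles in rad, forces in N, time in s.
With the tool pointing down it reaches from about 0.25 to 0.775 m from the base axis. Payload 4 kg.
Tool frame: the origin (TCP) lies midway between the tips of the shut fingers; the grasp point (between the pads) lies robot.grip_point_offset behind it (robot.grip_point_offset is the distance from the TCP to the grasp point, in m); z points along the fingers, x is the direction in which the jaws open and shut, and the axes are right-handed (so a half turn about z gives the same grasp; the last joint's range is limited). The gripper opens to 94 mm and grips with 3 to 60 N. Pads are 16 mm wide; open, the fingers measure 119 mm over their backs; the gripper's body (75 mm by 177 mm) begins 78 mm behind the grasp point.
Start: joints at [1.163, 0.087, 1.371, -0, 1.684, -0.103], TCP at [0.165, 0.525, 0.206] pointing down, gripper open.
Joint ranges: [-3.1, 3.1], [-0.76, 2.03], [0.27, 2.55], [-1.08, 4.22], [0.17, 2.65], [-2.57, 2.57]. Speed limits (rad/s): [2.79, 2.79, 3.14, 3.14, 3.14, 3.14].

INTERFACE

Orientations are given as [roll, pitch, yaw] about the fixed x, y, z axes, in that order (R = Rz(yaw) Ry(pitch) Rx(roll)).
In Python, from bench import robot, optics, finder gives the robot as it stands. The module is installed in compiled form; this text tells all that it offers.
- The arm moves only by the tool arm_command, never from a script. Its argument "plan" is a list of rows, each a list of 5 numbers: the opening, from 0 (shut) to 1 (fully open), then the shift along the world's x, y, z in m, then the turn about the world's z in degrees. A call has 1 to 10 rows; each row is the pose to reach, as a shift and turn from the pose commanded when the call began; what a row does not reach only later rows make up. A row lasts 1/8 s, in which the tool goes at most 62.5 mm and 10.7 degrees, less where a joint would pass 70% of its speed; a pose out of reach is approached as far as the arm can. A call with a gripper value outside its range is refused whole. The fingers move at their own pace and stop on an object; the grip force is fixed at half the most. Time passes only in rows, so rows that repeat a pose let the fingers close. It gives the time, the measured TCP pose, the force and the opening at its end, in the units of the state.
- robot.get_obs(): the state, without advancing time (a new reading comes with each control period).
- optics.snapshot(name): name is "scene" or "top" or "wrist"; returns a dict with "image" (420x560x3 uint8, red, green, blue), "fx", "fy", "cx", "cy" (pixels), "dist" ([k1, k2, p1, p2, k3] as OpenCV has them; the pictures are not rectified), "position" and "rotation" of the camera in the world; the wrist camera has in their place "hand_eye" (4x4, takes a point from camera to tool coordinates, whose origin is the TCP and whose axes are the tool frame's). Camera axes: x right, y down, z forward; pixel columns grow to the right and rows downward; lengths in m; the calibration is good to about 2 mm. A picture is of the moment at which its call begins: read the wrist's pose just before it. There is no depth.
- robot.close_job(): hands the job in, once; it reports no verdict.
Trained networks look in the newest picture that a camera, given by its name, has taken for a name from the list of things; names that differ only in an ending like _2 or _b are one class to them, and where a whole thing is asked for, a point or a joint stands for the part that bears it (a point fixed in the world has none). Each returns a list of dicts, best first, with "p" (0 to 1); they miss things now and then, are a little off and sometimes report something else, mostly with a low value. They report only what shows in the picture. A call takes as long as a camera call.
- finder.masks_of(label, camera): "pixels" (420x560 bool, what is visible of it) and "extent" ([left, top, right, bottom] in pixels, round what is visible of it).
The state is a dict: "time": time; "joint_positions": joint angles; "qvel": joint speeds; "joint_torque": joint torques, N m; "tool_pos": TCP position; "ee_rot": TCP orientation; "wrist_force": force on the tool from outside, world axes, zero at the start; "wrist_torque": the same for the moment, N m; "width": finger opening in m.
Only numpy, scipy, OpenCV 4.12 (cv2) and the standard library are available. Lean on these libraries where they do the work, as an engineer would, in place of code of your own. Each camera call takes 0.05 s, during which the arm holds its last target.

## Working session

There is one attempt and no reset: what is moved stays moved. The work goes in short steps, Python scripts to look and compute and a tool call to move; the robot and the scene stay as the last step left them, time stands still between calls to the robot, and variables do not carry over. Pictures are saved under pics/ and viewed, and the job is handed in when it is done.

Besides the shell and the picture viewer there is one more tool, called after "Emit:" in YAML: its name, and indented under it one key for each argument. arm_command: Moves the arm, as the interface text tells. Its arguments: {"type":"object","properties":{"plan":{"type":"array","items":{"type":"array","items":{"type":"number"}}}},"required":["plan"]}

```bash
mkdir -p pics
python3 - <<'E'
from bench import robot, optics, finder
import cv2,numpy as np
o=robot.get_obs()
for k,v in o.items(): print(k,np.round(v,4))
print(robot.grip_point_offset)
for n in ["scene","top","wrist"]:
    s=optics.snapshot(n); cv2.imwrite(f"pics/{n}0.png",s["image"][:,:,::-1])
    print(n,{k:np.round(v,4).tolist() for k,v in s.items() if k!="image"})
    for l in ["bolt_head"]:
        for m in finder.masks_of(l,n)[:4]: 
            ys,xs=np.nonzero(m["pixels"]); print(l,m["p"],m["extent"],xs.mean(),ys.mean())
E
```

```text
time 0.0
joint_positions [ 1.1629  0.0879  1.3723 -0.      1.6836 -0.1031]
qvel [ 0.0004 -0.     -0.0001 -0.001  -0.0011  0.0016]
joint_torque [ 1.40000e-03 -3.40202e+01 -3.02418e+01  7.17000e-02  3.33000e-02
 -2.00000e-04]
tool_pos [0.1649 0.5241 0.2043]
ee_rot [-3.1414e+00  2.2000e-03  1.2660e+00]
wrist_force [-0.2025  0.0194  0.2113]
wrist_torque [-0.0383 -0.068   0.0043]
width 0.094
0.0188
scene {'fx': 469.1195, 'fy': 469.1195, 'cx': 285.0405, 'cy': 213.8493, 'dist': [-0.1373, 0.0, 0.0, 0.0, 0.0], 'position': [1.0054, -0.7056, 0.9665], 'rotation': [-2.3594, 0.0179, 0.5675]}
bolt_head 0.5 [260.7, 188.8, 274.0, 210.6] 265.44347826086954 196.65652173913043
top {'fx': 483.0052, 'fy': 483.0052, 'cx': 281.0424, 'cy': 208.6251, 'dist': [-0.1105, 0.0, 0.0, 0.0, 0.0], 'position': [0.4555, -0.0192, 1.3783], 'rotation': [-3.0642, -0.0106, -1.5466]}
bolt_head 0.59 [275.0, 224.4, 284.2, 233.4] 278.9555555555556 229.0962962962963
wrist {'fx': 369.1869, 'fy': 369.1869, 'cx': 284.6666, 'cy': 209.0822, 'dist': [-0.0479, 0.0, 0.0, 0.0, 0.0], 'hand_eye': [[1.0, 0.0001, -0.0006, -0.0013], [0.0, 0.9647, 0.2635, -0.0773], [0.0006, -0.2635, 0.9647, -0.1783], [0.0, 0.0, 0.0, 1.0]]}
```

View pics/scene0.png

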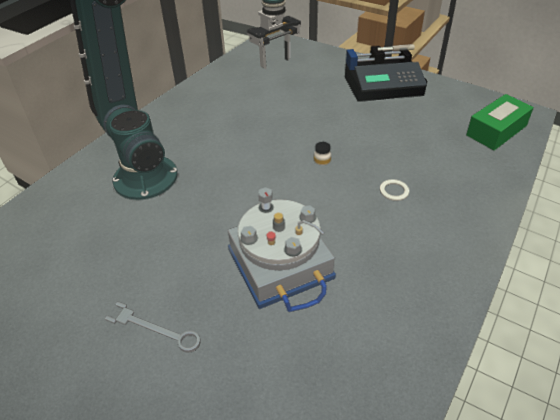

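View pics/top0.png

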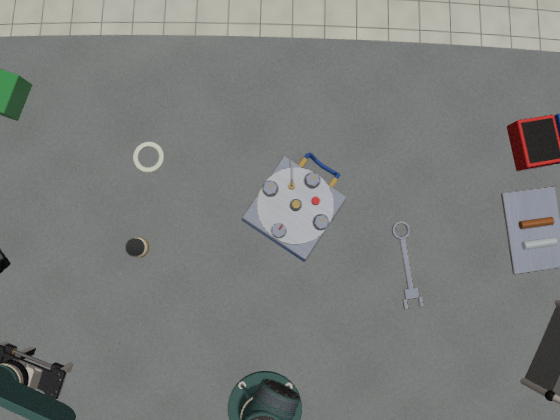

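View pics/wrist0.png

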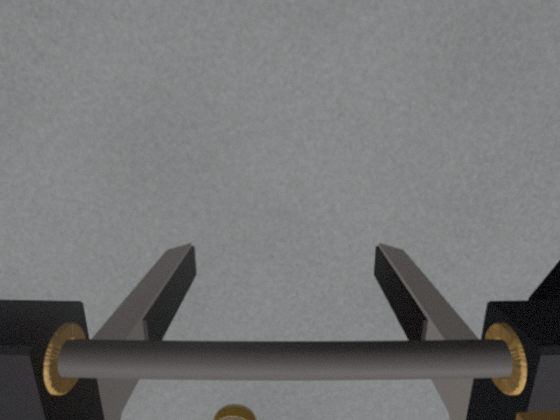

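The scene picture shows the proud bolt with its red stripe at (265,195), and the top picture shows it at (279,229). The gland is at (295,204) in the top picture. Next I triangulate the bolt.

```bash
cat > h.py <<'E'
import numpy as np,cv2
from scipy.spatial.transform import Rotation as R
def K(s): return np.array([[s["fx"],0,s["cx"]],[0,s["fy"],s["cy"]],[0,0,1.]])
def pose(s,o=None):
    if "position" in s:
        return np.array(s["position"]),R.from_euler("xyz",s["rotation"]).as_matrix()
    T=np.eye(4);T[:3,:3]=R.from_euler("xyz",o["ee_rot"]).as_matrix();T[:3,3]=o["tool_pos"]
    T=T@np.array(s["hand_eye"]);return T[:3,3],T[:3,:3]
def ray(s,uv,o=None):
    p=cv2.undistortPoints(np.array([[uv]],float),K(s),np.array(s["dist"],float))[0,0]
    c,r=pose(s,o);d=r@np.array([p[0],p[1],1.]);return c,d/np.linalg.norm(d)
def atz(s,uv,z,o=None):
    c,d=ray(s,uv,o);return c+d*(z-c[2])/d[2]
def proj(s,X,o=None):
    c,r=pose(s,o)
    return cv2.projectPoints(np.atleast_2d((np.atleast_2d(X)-c)@r),np.zeros(3),np.zeros(3),K(s),np.array(s["dist"],float))[0][:,0]
E
python3 - <<'E'
from bench import robot, optics, finder
from h import *
s=optics.snapshot("top"); 
for uv in [(279,229.5)]: print(atz(s,uv,.185))
print("gland",atz(s,(295.5,204.5),.18))
im=s["image"][140:275,230:360]; cv2.imwrite("pics/topc.png",cv2.resize(im,None,fx=4,fy=4,interpolation=cv2.INTER_CUBIC)[:,:,::-1])
c=optics.snapshot("scene"); print(atz(c,(265.5,193.5),.19))
im=c["image"][170:280,220:350]; cv2.imwrite("pics/scc.png",cv2.resize(im,None,fx=5,fy=5,interpolation=cv2.INTER_CUBIC)[:,:,::-1])
E
```

```text
[ 0.49658301 -0.02585016  0.185     ]
gland [ 0.56001121 -0.06544302  0.18      ]
[ 0.50043263 -0.0281919   0.19      ]
```

View pics/topc.png

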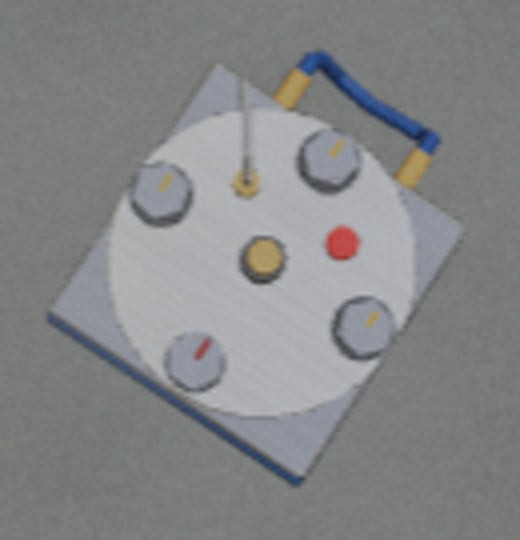

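View pics/scc.png

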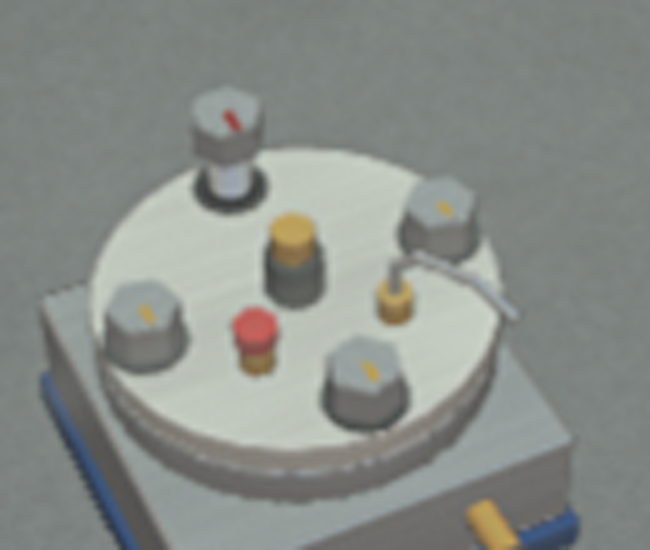

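Red stripe points at about −36° in the world, and the bolt is at roughly (0.498, −0.027). Now I'll move above it for a close look.

Emit:
arm_command:
  plan:
    - [0.6,0.02,-0.04,0.05,-8]
    - [0.6,0.05,-0.09,0.096,-18]
    - [0.6,0.08,-0.14,0.096,-28]
    - [0.6,0.11,-0.19,0.096,-38]
    - [0.6,0.14,-0.24,0.096,-48]
    - [0.6,0.17,-0.29,0.096,-58]
    - [0.6,0.2,-0.34,0.096,-68]
    - [0.6,0.23,-0.39,0.096,-78]
    - [0.6,0.26,-0.44,0.096,-88]
    - [0.6,0.29,-0.49,0.096,-98]

```text
time: 1.65
tool_pos: [0.4557, 0.0329, 0.3018]
ee_rot: [-3.141, -0.001, -0.45]
wrist_force: [0.5, 1.1, -0.3]
width: 0.0563
```

Emit:
arm_command:
  plan:
    - [0.6,0.02,-0.03,0,-5]
    - [0.6,0.042,-0.061,0,-10.5]
    - [0.6,0.042,-0.061,0,-10.5]
    - [0.6,0.042,-0.061,0,-10.5]

```text
time: 2.15
tool_pos: [0.4967, -0.0259, 0.3016]
ee_rot: [-3.141, 0.001, -0.627]
wrist_force: [0.2, 0.7, -0.6]
width: 0.0564
```

```bash
cat > look.py <<'E'
import sys
from bench import robot, optics, finder
from h import *
def look(name):
    o=robot.get_obs(); s=optics.snapshot("wrist"); cv2.imwrite(f"pics/{name}.png",s["image"][:,:,::-1])
    print("t",round(o["time"],2),"pos",np.round(o["tool_pos"],4),"rot",np.round(np.degrees(o["ee_rot"]),2),"w",round(o["width"],4),"F",np.round(o["wrist_force"],2))
    return o,s
def stripe(s,o,ztop,box=None):
    im=s["image"].astype(int);m=(im[...,0]-np.maximum(im[...,1],im[...,2])>50)
    n,lab,st,ce=cv2.connectedComponentsWithStats(m.astype(np.uint8))
    for i in range(1,n):
        if st[i,4]>25:
            ys,xs=np.nonzero(lab==i)
            P=np.array([atz(s,(x,y),ztop,o)[:2] for x,y in zip(xs,ys)])
            c=P.mean(0);u,S,v=np.linalg.svd(P-c,full_matrices=False)
            a=np.degrees(np.arctan2(v[0,1],v[0,0]))
            print("red",st[i],np.round(ce[i],1),"world",np.round(c,4),"ang",round(a,1),"len",np.round(S/len(P)**.5*3.46,4))
E
python3 - <<'E'
from look import *
o,s=look("w1"); stripe(s,o,.193)
for m in finder.masks_of("bolt_head","wrist")[:4]:
    ys,xs=np.nonzero(m["pixels"]); print(m["p"],m["extent"],xs.mean(),ys.mean(),len(xs))
E
```

```text
t 2.15 pos [ 0.4967 -0.0259  0.3016] rot [-1.7999e+02  3.0000e-02 -3.5910e+01] w 0.0564 F [ 0.21  0.68 -0.58]
red [287 204  15   5  66] [293.9 205.9] world [ 0.5022 -0.0307] ang -30.7 len [0.0116 0.0036]
red [401 218  24  23 409] [412.8 229.3] world [ 0.5699 -0.1043] ang -90.7 len [0.0173 0.0163]
0.82 [263.9, 175.9, 307.8, 228.1] 283.9685534591195 203.70510132774282 1431
```

View pics/w1.png

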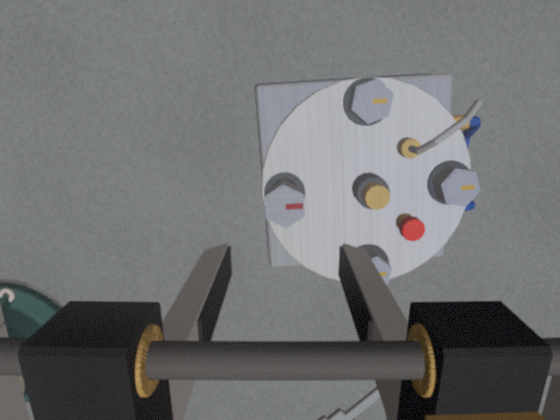

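The wrist picture shows the proud head at about (285,205), its stripe pointing right in the image. I'll zoom in to fit the top face.

Run:
```python
from look import *
o,s=look("w1b")
im=s["image"][165:245,245:325]; cv2.imwrite("pics/w1c.png",cv2.resize(im,None,fx=7,fy=7,interpolation=cv2.INTER_CUBIC)[:,:,::-1])
X=np.array([0.4975,-0.0275])
for a in (-30.7,-33,-36): 
  h=np.array([[X[0]+.0185*np.cos(np.radians(a+30+60*k)),X[1]+.0185*np.sin(np.radians(a+30+60*k)),.193] for k in range(6)])
  print(a,np.round((proj(s,h,o)-[245,165])*7).astype(int).tolist())
print(proj(s,[X[0],X[1],.193],o))
```

```text
t 2.25 pos [ 0.4966 -0.0254  0.302 ] rot [-1.7997e+02 -3.0000e-02 -3.5860e+01] w 0.0566 F [ 0.35  1.16 -0.74]
-30.7 [[428, 200], [281, 133], [149, 224], [165, 379], [309, 442], [440, 355]]
-33 [[432, 205], [288, 132], [151, 219], [161, 374], [303, 443], [437, 360]]
-36 [[436, 212], [296, 132], [155, 211], [157, 367], [295, 443], [433, 367]]
[[287.20020581 206.43046386]]
```

View pics/w1c.png

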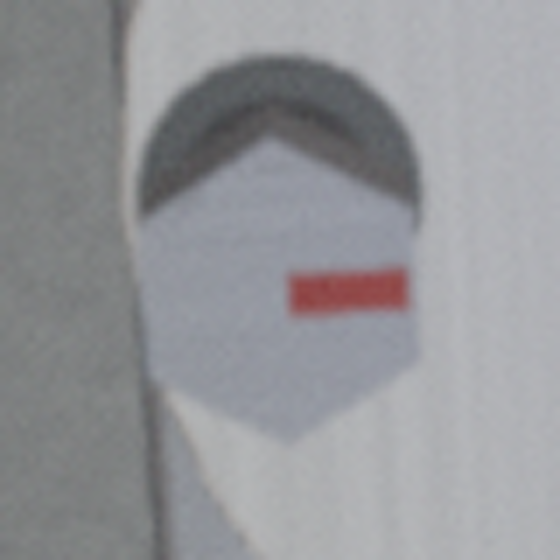

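```bash
cat >> look.py <<'E'
from scipy.optimize import least_squares
def fithex(s,o,px,z=None,a0=-33):
    """px: 6 corner pixels, order of angle a+30+60k."""
    def hx(q):
        t=np.radians(q[2]+30+60*np.arange(6));zz=q[3] if z is None else z
        return np.c_[q[0]+.0185*np.cos(t),q[1]+.0185*np.sin(t),np.full(6,zz)]
    f=lambda q:(proj(s,hx(q),o)-px).ravel()
    r=least_squares(f,[.4975,-.0275,a0,.193],x_scale=[.01,.01,10,.01]);print("fit",np.round(r.x,4),"rms px",np.sqrt(np.mean(r.fun**2)).round(2));return r.x
E
python3 - <<'E'
from look import *
import pickle
o=dict(tool_pos=[0.4966,-0.0254,0.302],ee_rot=np.radians([-179.97,-.03,-35.86]))
s=optics.snapshot("wrist")
px=np.array([[412,210],[270,137],[140,215],[155,378],[290,443],[420,358]])/7.+[245,165]
fithex(s,o,px); fithex(s,o,px,z=.193)
E
```

```text
fit [ 4.95100e-01 -2.81000e-02 -3.25673e+01  1.86700e-01] rms px 0.44
fit [ 4.96000e-01 -2.67000e-02 -3.25675e+01  1.93000e-01] rms px 0.55
```

Emit:
arm_command:
  plan:
    - [0.6,-0.001,-0.001,-0.02,3.4]
    - [0.6,-0.001,-0.001,-0.06,3.4]
    - [0.6,-0.001,-0.001,-0.1,3.4]
    - [0.6,-0.001,-0.001,-0.125,3.4]
    - [0.6,-0.001,-0.001,-0.141,3.4]
    - [0.45,-0.001,-0.001,-0.141,3.4]
    - [0.45,-0.001,-0.001,-0.141,3.4]

```text
time: 3.22
tool_pos: [0.4969, -0.0273, 0.162]
ee_rot: [-3.141, -0.002, -0.568]
wrist_force: [-0.2, -0.5, -0.4]
width: 0.0431
```

Run:
```python
from look import *
o,s=look("w2"); stripe(s,o,.193)
im=s["image"][200:340,180:380]; cv2.imwrite("pics/w2c.png",cv2.resize(im,None,fx=4,fy=4,interpolation=cv2.INTER_CUBIC)[:,:,::-1])
```

```text
t 3.23 pos [ 0.4969 -0.0273  0.162 ] rot [-1.7994e+02 -1.4000e-01 -3.2540e+01] w 0.0431 F [-0.23 -0.46 -0.41]
red [285 281  31   9 275] [299.8 285. ] world [ 0.5025 -0.0304] ang -32.4 len [0.0134 0.0043]
red [473 295  38  38 714] [494.  311.4] world [ 0.5702 -0.0904] ang -77.3 len [0.0212 0.0082]
```

View pics/w2c.png

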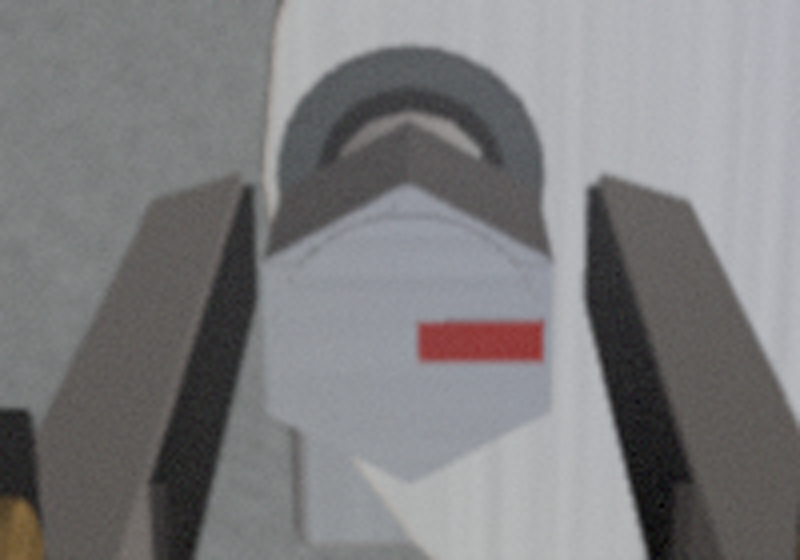

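Run:
```python
from look import *
o,s=look("w2")
px=np.array([[551,262],[407,185],[265,262],[265,411],[410,482],[550,410]])/4.+[180,200]
fithex(s,o,px); q=fithex(s,o,px,z=.193)
d=q[:2]-o["tool_pos"][:2];a=np.radians(-32.5);print("tool x off",d@[np.cos(a),np.sin(a)],"y off",d@[np.sin(a),-np.cos(a)])
print(robot.get_obs()["tool_pos"])
```

```text
t 3.27 pos [ 0.497  -0.0274  0.1622] rot [-1.7993e+02 -1.7000e-01 -3.2550e+01] w 0.0429 F [ 0.25 -0.71  0.02]
fit [ 4.95100e-01 -2.77000e-02 -3.24362e+01  1.89500e-01] rms px 0.34
fit [ 4.96100e-01 -2.62000e-02 -3.24363e+01  1.93000e-01] rms px 0.74
tool x off -0.001402611712322649 y off -0.00048083067608540957
[ 0.49696948 -0.02742701  0.16212758]
```

Head sits 1.4 mm toward −tool x. I'll shift, then squeeze briefly to feel the centring.

Emit:
arm_command:
  plan:
    - [0.45,-0.001,0.001,0,0]
    - [0.36,-0.001,0.001,0,0]
    - [0.32,-0.001,0.001,0,0]
    - [0.32,-0.001,0.001,0,0]

```text
time: 3.82
tool_pos: [0.4956, -0.0267, 0.1608]
ee_rot: [-3.141, -0.002, -0.569]
wrist_force: [1.0, -1.7, 0.8]
width: 0.0318
```

Run:
```python
from look import *
o,s=look("w3"); stripe(s,o,.193)
```

```text
t 3.83 pos [ 0.4956 -0.0267  0.1608] rot [-1.7999e+02 -1.0000e-01 -3.2580e+01] w 0.0318 F [ 1.04 -1.74  0.82]
red [288 282  31   9 279] [303. 286.] world [ 0.5025 -0.0305] ang -32.8 len [0.0135 0.0043]
red [ 469  296   45   44 1373] [491.6 317.1] world [ 0.5665 -0.091 ] ang -81.8 len [0.0215 0.0152]
```

View pics/w3.png

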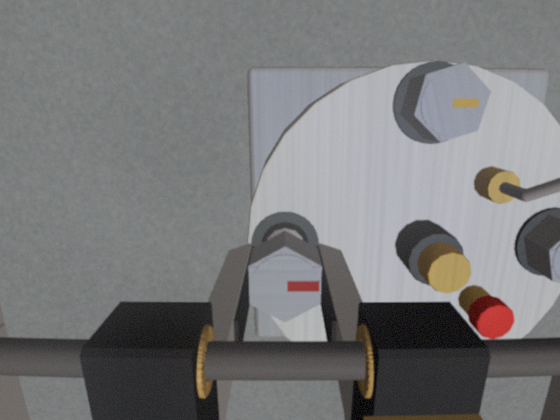

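Centred (about 2 N sideways). Now I'll open to about 1.3 mm of play and turn backward.

Emit:
arm_command:
  plan:
    - [0.355,0,0,0,0]
    - [0.355,0,0,0,5]
    - [0.355,0,0,0,10]
    - [0.355,0,0,0,15]
    - [0.355,0,0,0,20]
    - [0.355,0,0,0,25]
    - [0.355,0,0,0,30]
    - [0.355,0,0,0,35]
    - [0.355,0,0,0,35]

```text
time: 5.0
tool_pos: [0.4957, -0.0266, 0.1609]
ee_rot: [3.141, -0.002, 0.041]
wrist_force: [2.7, -2.0, 1.8]
width: 0.0332
```

Run:
```python
from look import *
o,s=look("w4"); stripe(s,o,.193)
```

```text
t 5.0 pos [ 0.4957 -0.0266  0.1609] rot [ 1.7997e+02 -1.1000e-01  2.3700e+00] w 0.0332 F [ 2.71 -1.97  1.82]
red [290 283  31   9 272] [304.6 287. ] world [ 0.5034 -0.0259] ang 2.2 len [0.0132 0.0043]
```

View pics/w4.png

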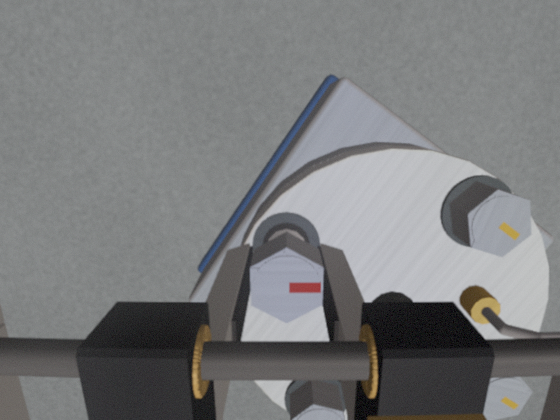

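Emit:
arm_command:
  plan:
    - [0.355,0.0007,0,0,0]
    - [0.355,0.0007,0,0,5]
    - [0.355,0.0007,0,0,10]
    - [0.355,0.0007,0,0,15]
    - [0.355,0.0007,0,0,20]
    - [0.355,0.0007,0,0,20]

```text
time: 5.8
tool_pos: [0.4958, -0.0259, 0.1606]
ee_rot: [-3.141, -0.001, 0.39]
wrist_force: [2.9, 0.3, 1.4]
width: 0.0333
```

Run:
```python
from look import *
o,s=look("w5"); stripe(s,o,.193)
```

```text
t 5.8 pos [ 0.4958 -0.0259  0.1606] rot [-1.7996e+02 -3.0000e-02  2.2360e+01] w 0.0333 F [2.87 0.32 1.41]
red [289 286  32   9 272] [304.5 290. ] world [ 0.5029 -0.0236] ang 22.5 len [0.0132 0.0043]
red [332 413  15   7  69] [340.  416.8] world [ 0.5466 -0.081 ] ang -143.5 len [0.0063 0.0036]
```

View pics/w5.png

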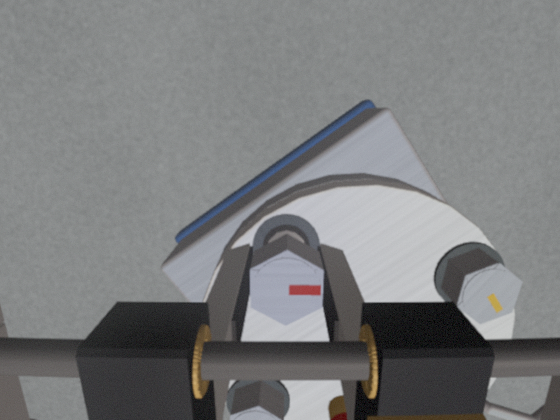

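Emit:
arm_command:
  plan:
    - [0.36,0.0008,-0.0007,0,0]
    - [0.36,0.0008,-0.0007,0,5]
    - [0.36,0.0008,-0.0007,0,10]
    - [0.36,0.0008,-0.0007,0,15]
    - [0.36,0.0008,-0.0007,0,20]
    - [0.36,0.0008,-0.0007,0,20]

```text
time: 6.6
tool_pos: [0.4964, -0.0267, 0.1603]
ee_rot: [-3.141, -0.0, 0.739]
wrist_force: [2.3, 2.3, 1.2]
width: 0.0337
```

Run:
```python
from look import *
o,s=look("w6"); stripe(s,o,.193)
```

```text
t 6.6 pos [ 0.4964 -0.0267  0.1603] rot [-1.7995e+02 -1.0000e-02  4.2350e+01] w 0.0337 F [2.25 2.34 1.21]
red [290 285  31  10 285] [305.2 289.1] world [ 0.5016 -0.0213] ang 41.1 len [0.0136 0.0044]
```

View pics/w6.png

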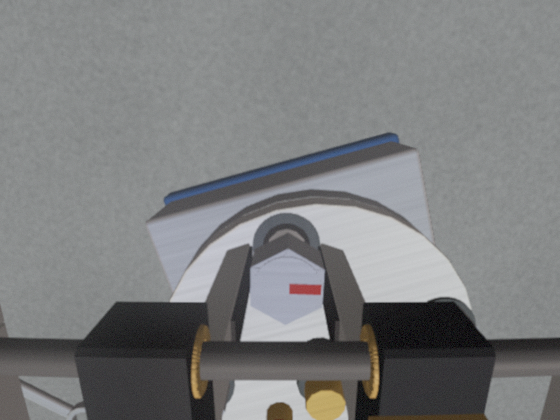

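Emit:
arm_command:
  plan:
    - [0.36,0.0006,0.0005,0,0]
    - [0.36,0.0006,0.0005,0,5]
    - [0.36,0.0006,0.0005,0,10]
    - [0.36,0.0006,0.0005,0,15]
    - [0.36,0.0006,0.0005,0,20]
    - [0.36,0.0006,0.0005,0,20]

```text
time: 7.4
tool_pos: [0.4967, -0.0263, 0.1601]
ee_rot: [-3.14, 0.0, 1.088]
wrist_force: [0.5, 1.7, 0.5]
width: 0.0338
```

Run:
```python
from look import *
o,s=look("w7"); stripe(s,o,.193)
```

```text
t 7.4 pos [ 0.4967 -0.0263  0.1601] rot [-1.7992e+02  1.0000e-02  6.2350e+01] w 0.0338 F [0.47 1.71 0.49]
red [289 285  32  11 295] [304.2 290.2] world [ 0.4995 -0.0198] ang 58.9 len [0.0136 0.0046]
```

View pics/w7.png

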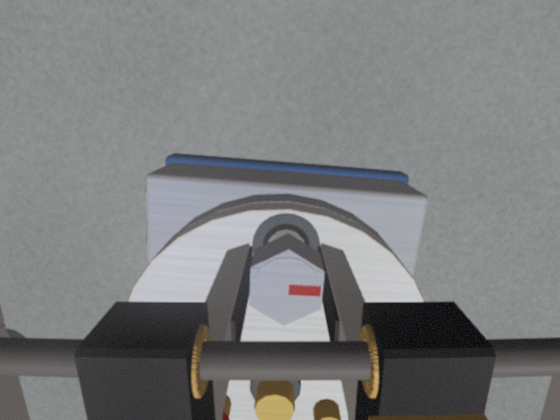

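Emit:
arm_command:
  plan:
    - [0.36,0,0.0003,0,5]
    - [0.36,0,0.0003,0,10]
    - [0.36,0,0.0003,0,15]
    - [0.36,0,0.0003,0,20]
    - [0.36,0,0.0003,0,20]

```text
time: 8.07
tool_pos: [0.4968, -0.0261, 0.1602]
ee_rot: [-3.14, -0.0, 1.437]
wrist_force: [0.3, 1.8, 0.2]
width: 0.0339
```

Run:
```python
from look import *
o,s=look("w8"); stripe(s,o,.193)
```

```text
t 8.07 pos [ 0.4968 -0.0261  0.1602] rot [-1.7994e+02 -2.0000e-02  8.2310e+01] w 0.0339 F [0.28 1.82 0.24]
red [289 281  30  11 274] [303.5 286. ] world [ 0.4947 -0.0188] ang 77.5 len [0.013  0.0044]
```

View pics/w8.png

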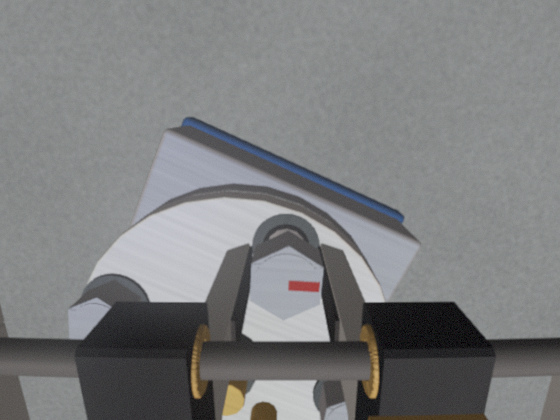

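Run:
```python
import cv2,numpy as np
a=[cv2.resize(cv2.imread(f"pics/{n}.png")[205:335,230:345],None,fx=3.4,fy=4,interpolation=cv2.INTER_CUBIC) for n in("w7","w8")]
cv2.imwrite("pics/cmp.png",np.hstack(a))
```

```text
(no output)
```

View pics/cmp.png

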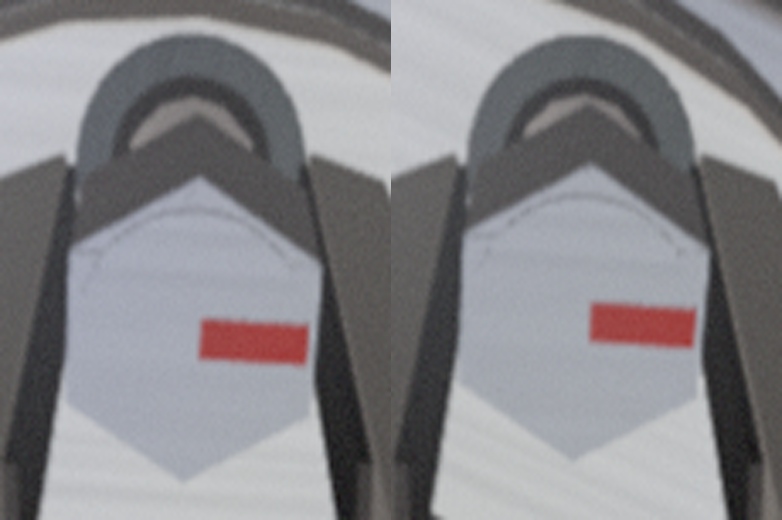

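The drop is confirmed. Between w7 and w8 the head's lower corner moved up about 5 px in the image and the head looks smaller, while the hole ring stayed fixed. Drop at 92–110° backward. Next I turn forward, still straddling.

Emit:
arm_command:
  plan:
    - [0.36,0,0,0,-5]
    - [0.36,0,0,0,-12]
    - [0.36,0,0,-0.001,-19]
    - [0.36,0,0,-0.001,-26]
    - [0.36,0,0,-0.001,-33]
    - [0.36,0,0,-0.001,-40]
    - [0.36,0,0,-0.001,-47]
    - [0.36,0,0,-0.001,-54]
    - [0.36,0,0,-0.001,-60]
    - [0.36,0,0,-0.001,-60]

```text
time: 9.38
tool_pos: [0.4967, -0.0265, 0.1593]
ee_rot: [3.142, 0.001, 0.391]
wrist_force: [0.1, -0.4, 0.8]
width: 0.034
```

Run:
```python
from look import *
o,s=look("w9"); stripe(s,o,.188)
```

```text
t 9.38 pos [ 0.4967 -0.0265  0.1593] rot [1.7999e+02 7.0000e-02 2.2420e+01] w 0.034 F [ 0.12 -0.36  0.83]
red [288 277  30  12 270] [302.6 282.4] world [ 0.5024 -0.0227] ang -150.8 len [0.0133 0.0044]
red [332 414  15   6  71] [340.3 416.9] world [ 0.5498 -0.0846] ang 33.3 len [0.0068 0.0034]
```

View pics/w9.png

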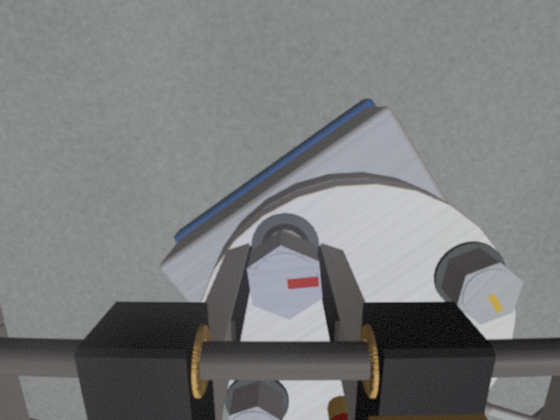

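Bolt is following forward with about 7° of lag (stripe at 29°) and stays low. Carrying on.

Emit:
arm_command:
  plan:
    - [0.355,0,0,0,-8]
    - [0.355,0,0,0,-16]
    - [0.355,0,0,-0.001,-24]
    - [0.355,0,0,-0.001,-32]
    - [0.355,0,0,-0.001,-40]
    - [0.355,0,0,-0.001,-48]
    - [0.355,0,0,-0.001,-56]
    - [0.355,0,0,-0.001,-64]
    - [0.355,0,0,-0.001,-72]
    - [0.355,0,0,-0.001,-80]

```text
time: 10.68
tool_pos: [0.4954, -0.0262, 0.1582]
ee_rot: [3.138, 0.002, -1.009]
wrist_force: [-3.3, 1.0, 1.1]
width: 0.0336
```

Emit:
arm_command:
  plan:
    - [0.355,0,0,0,-8]
    - [0.355,0,0,0,-16]
    - [0.355,0,0,-0.001,-24]
    - [0.355,0,0,-0.001,-32]
    - [0.355,0,0,-0.001,-40]
    - [0.355,0,0,-0.001,-48]
    - [0.355,0,0,-0.001,-56]
    - [0.355,0,0,-0.001,-64]
    - [0.355,0,0,-0.001,-72]
    - [0.355,0,0,-0.001,-72]

```text
time: 11.92
tool_pos: [0.497, -0.0263, 0.1574]
ee_rot: [3.141, -0.0, -2.259]
wrist_force: [1.6, 0.0, -0.5]
width: 0.0334
```

Run:
```python
from look import *
o,s=look("w10"); stripe(s,o,.186)
```

```text
t 11.93 pos [ 0.497  -0.0263  0.1574] rot [ 1.7999e+02 -3.0000e-02 -1.2944e+02] w 0.0334 F [ 1.58  0.04 -0.52]
red [ 310    0   50   38 1585] [334.7  16.4] world [ 0.5694 -0.1119] ang 50.0 len [0.0166 0.0121]
red [287 282  31  11 272] [302.4 287. ] world [ 0.4908 -0.0334] ang -125.6 len [0.0135 0.0044]
```

View pics/w10.png

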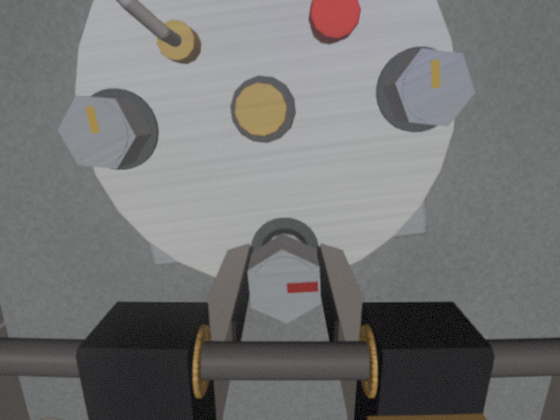

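Bolt at −125.6° and following well. For the regrasp I'll open and swing the tool back by 184°.

Emit:
arm_command:
  plan:
    - [0.48,0,0,0,0]
    - [0.48,0,0,0,0]
    - [0.48,0,0,0,10]
    - [0.48,0,0,0,20]
    - [0.48,0,0,0,30]
    - [0.48,0,0,0,40]
    - [0.48,0,0,0,50]
    - [0.48,0,0,0,60]
    - [0.48,0,0,0,70]
    - [0.48,0,0,0,80]

```text
time: 13.22
tool_pos: [0.4972, -0.0264, 0.1576]
ee_rot: [3.141, -0.0, -0.859]
wrist_force: [-0.2, -0.3, -0.8]
width: 0.0452
```

Emit:
arm_command:
  plan:
    - [0.48,0,0,0,10]
    - [0.48,0,0,0,20]
    - [0.48,0,0,0,30]
    - [0.48,0,0,0,40]
    - [0.48,0,0,0,50]
    - [0.48,0,0,0,60]
    - [0.48,0,0,0,70]
    - [0.48,0,0,0,80]
    - [0.48,0,0,0,90]
    - [0.48,0,0,0,100]

```text
time: 14.48
tool_pos: [0.4972, -0.0264, 0.1576]
ee_rot: [3.141, 0.0, 0.887]
wrist_force: [0.4, 1.1, 0.1]
width: 0.0448
```

Emit:
arm_command:
  plan:
    - [0.48,0,0,0,3.8]
    - [0.48,0,0,0,3.8]

```text
time: 14.72
tool_pos: [0.4972, -0.0263, 0.1576]
ee_rot: [3.141, 0.0, 0.946]
wrist_force: [-0.4, 0.8, 0.1]
width: 0.0452
```

Run:
```python
from look import *
o,s=look("w11"); stripe(s,o,.186)
```

```text
t 14.72 pos [ 0.4972 -0.0263  0.1576] rot [179.99   0.    54.21] w 0.0452 F [-0.4   0.77  0.13]
red [253 279  30  10 269] [267.5 283.1] world [ 0.4905 -0.0328] ang 53.6 len [0.0134 0.0044]
```

View pics/w11.png

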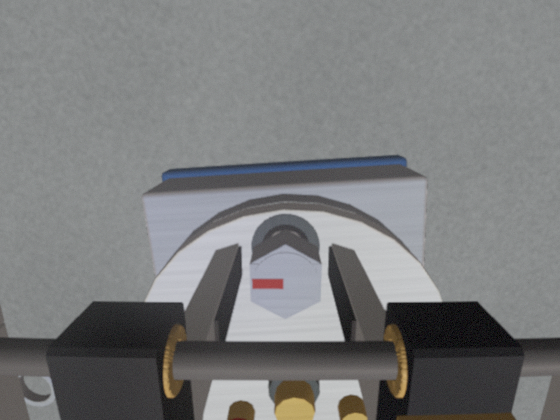

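Emit:
arm_command:
  plan:
    - [0.355,0,0,0,0]
    - [0.355,0,0,0,0]
    - [0.355,0,0,0,-8]
    - [0.355,0,0,-0.001,-16]
    - [0.355,0,0,-0.001,-24]
    - [0.355,0,0,-0.001,-32]
    - [0.355,0,0,-0.001,-40]
    - [0.355,0,0,-0.001,-48]
    - [0.355,0,0,-0.001,-56]
    - [0.355,0,0,-0.001,-64]

```text
time: 16.02
tool_pos: [0.4962, -0.0266, 0.1564]
ee_rot: [3.14, 0.002, -0.175]
wrist_force: [-2.4, -1.3, 1.1]
width: 0.0336
```

Emit:
arm_command:
  plan:
    - [0.355,0,0,0,-8]
    - [0.355,0,0,-0.001,-16]
    - [0.355,0,0,-0.001,-24]
    - [0.355,0,0,-0.001,-32]
    - [0.355,0,0,-0.001,-40]
    - [0.355,0,0,-0.001,-48]
    - [0.355,0,0,-0.001,-56]
    - [0.355,0,0,-0.001,-64]
    - [0.355,0,0,-0.001,-72]
    - [0.355,0,0,-0.001,-80]

```text
time: 17.27
tool_pos: [0.4965, -0.0257, 0.1551]
ee_rot: [3.14, 0.001, -1.571]
wrist_force: [-0.5, 1.3, -1.6]
width: 0.0334
```

Run:
```python
from look import *
o,s=look("w12"); stripe(s,o,.185)
```

```text
t 17.27 pos [ 0.4965 -0.0257  0.1551] rot [ 1.7989e+02  6.0000e-02 -9.0020e+01] w 0.0334 F [-0.48  1.28 -1.58]
red [ 467   85   46   48 1730] [489.2 108.5] world [ 0.5729 -0.1076] ang -129.1 len [0.0162 0.0159]
red [251 283  31  11 270] [266.3 287.7] world [ 0.4956 -0.0187] ang 93.6 len [0.0134 0.0044]
```

View pics/w12.png

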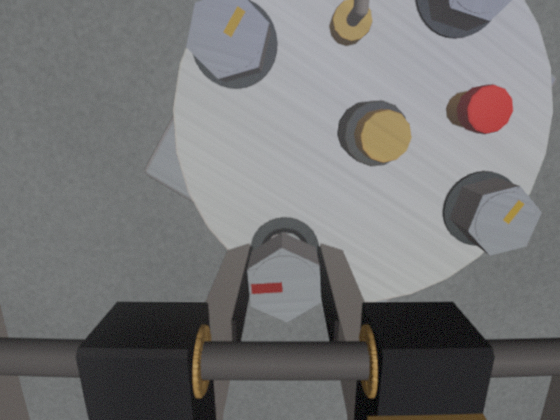

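Emit:
arm_command:
  plan:
    - [0.355,0,0,0,-8]
    - [0.355,0,0,0,-16]
    - [0.355,0,0,0,-24]
    - [0.355,0,0,0,-24]
    - [0.3,0,0,0,-24]
    - [0.3,0,0,0,-24]
    - [0.3,0,0,0,-24]
    - [0.3,0,0,0,-24]

```text
time: 18.32
tool_pos: [0.4973, -0.0259, 0.1554]
ee_rot: [-3.142, 0.001, -1.985]
wrist_force: [2.0, 3.2, -2.2]
width: 0.0323
```

Run:
```python
from look import *
o,s=look("w13"); stripe(s,o,.184)
im=s["image"][205:335,200:370]; cv2.imwrite("pics/w13c.png",cv2.resize(im,None,fx=4,fy=4,interpolation=cv2.INTER_CUBIC)[:,:,::-1])
c=optics.snapshot("scene");im=c["image"][170:280,220:350]; cv2.imwrite("pics/sc13.png",cv2.resize(im,None,fx=5,fy=5,interpolation=cv2.INTER_CUBIC)[:,:,::-1])
```

```text
t 18.32 pos [ 0.4973 -0.0259  0.1554] rot [-1.8000e+02  4.0000e-02 -1.1373e+02] w 0.0323 F [ 1.95  3.17 -2.18]
red [ 384   11   49   53 1994] [408.3  36.8] world [ 0.5722 -0.1115] ang 57.9 len [0.0162 0.016 ]
red [252 284  31  10 267] [266.7 288.6] world [ 0.4986 -0.0193] ang 69.2 len [0.0134 0.0044]
```

View pics/w13c.png

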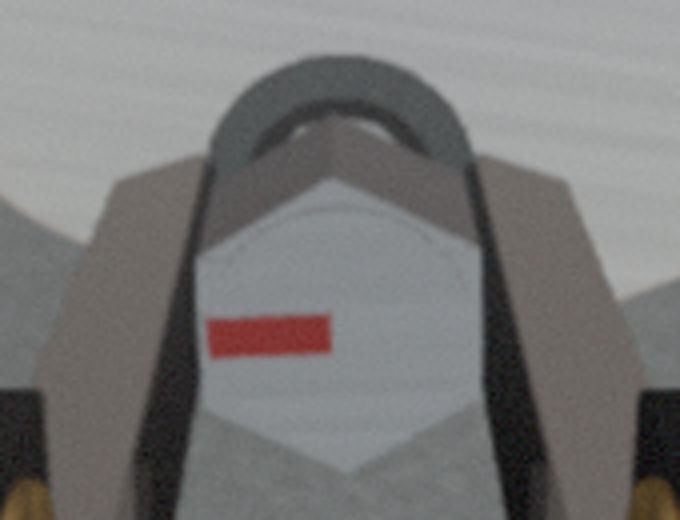

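View pics/sc13.png

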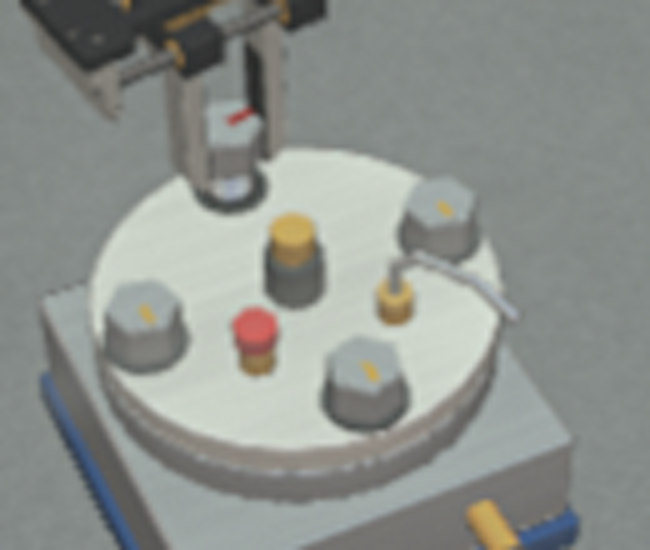

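Emit:
arm_command:
  plan:
    - [0.3,0,0,0,0]
    - [0.3,0,0,0,0]
    - [0.3,0,0,0,0]
    - [0.3,0,0,0,0]

```text
time: 18.92
tool_pos: [0.4973, -0.0259, 0.1554]
ee_rot: [3.142, 0.001, -1.985]
wrist_force: [2.2, 5.0, -2.8]
width: 0.0322
```

Run:
```python
from look import *
o,s=look("w14"); stripe(s,o,.184)
# relative depth from stripe centroid row at equal tool-frame geometry
im=s["image"][205:335,200:370]; cv2.imwrite("pics/w14c.png",cv2.resize(im,None,fx=4,fy=4,interpolation=cv2.INTER_CUBIC)[:,:,::-1])
px=np.array([[482,400],[347,471],[202,405],[197,258],[333,178],[479,245]])/4.+[200,205]
px2=px[[3,4,5,0,1,2]]
for p in (px,px2):
  for a0 in (69,-111): fithex(s,o,p,a0=a0);
```

```text
t 18.93 pos [ 0.4973 -0.0259  0.1554] rot [ 1.8000e+02  3.0000e-02 -1.1375e+02] w 0.0322 F [ 2.21  5.03 -2.84]
red [ 384   11   49   53 1999] [408.   36.7] world [ 0.5722 -0.1115] ang 46.3 len [0.0162 0.016 ]
red [252 284  30  10 265] [266.7 288.6] world [ 0.4986 -0.0193] ang 69.3 len [0.0134 0.0044]
fit [-1.817000e-01  2.694000e-01  2.437138e+02 -1.251800e+00] rms px 27.35
fit [  -0.1817    0.2694 -116.2863   -1.2518] rms px 27.35
fit [-0.1817  0.2694 63.7138 -1.2518] rms px 27.35
fit [-0.1817  0.2694 63.7138 -1.2518] rms px 27.35
```

View pics/w14c.png

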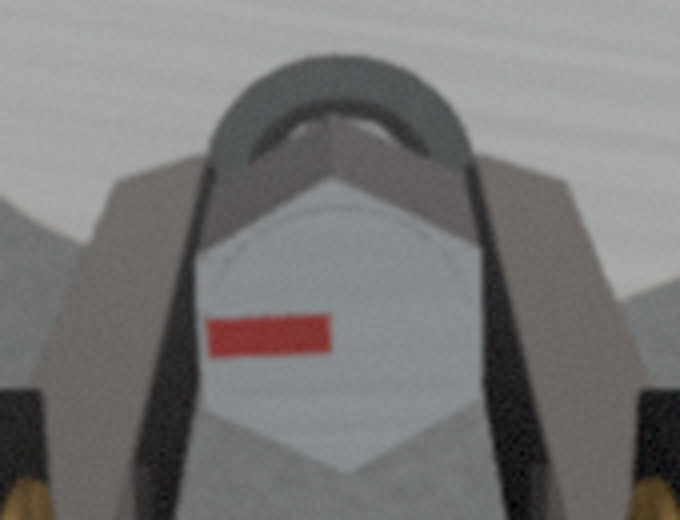

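The head sits about 3° cocked in the pads (width 32.2 mm against 31.8 mm when flat). I'll ease off, align the jaws and squeeze again.

Emit:
arm_command:
  plan:
    - [0.36,0.0003,0.0005,0,0]
    - [0.36,0.0003,0.0005,0,3]
    - [0.36,0.0003,0.0005,0,3]
    - [0.3,0.0003,0.0005,0,3]
    - [0.3,0.0003,0.0005,0,3]
    - [0.3,0.0003,0.0005,0,3]
    - [0.3,0.0003,0.0005,0,3]
    - [0.3,0.0003,0.0005,0,3]

```text
time: 19.98
tool_pos: [0.4976, -0.026, 0.1559]
ee_rot: [-3.141, -0.0, -1.933]
wrist_force: [-0.5, 1.0, 2.8]
width: 0.032
```

Run:
```python
from look import *
o,s=look("w15"); stripe(s,o,.184)
im=s["image"][205:335,200:370]; cv2.imwrite("pics/w15c.png",cv2.resize(im,None,fx=4,fy=4,interpolation=cv2.INTER_CUBIC)[:,:,::-1])
o14=dict(tool_pos=[.4973,-.0259,.1554],ee_rot=np.radians([180,.03,-113.75]))
px=np.array([[202,405],[347,471],[482,400],[479,245],[333,178],[197,258]])/4.+[200,205]
fithex(s,o14,px,a0=69)
print(robot.get_obs()["qvel"].round(3))
t=optics.snapshot("top"); cv2.imwrite("pics/top15.png",t["image"][:,:,::-1])
```

```text
t 19.98 pos [ 0.4976 -0.026   0.1559] rot [-1.7996e+02 -3.0000e-02 -1.1078e+02] w 0.032 F [-0.53  1.03  2.77]
red [ 396   20   49   51 1938] [419.9  44.9] world [ 0.5724 -0.1111] ang 50.3 len [0.0161 0.016 ]
red [252 284  30   9 258] [266.9 287.9] world [ 0.4985 -0.0193] ang 68.5 len [0.0131 0.0044]
fit [ 4.94800e-01 -2.66000e-02  6.83354e+01  1.81800e-01] rms px 0.51
[-0.001 -0.001  0.001 -0.     0.001  0.001]
```

View pics/w15c.png

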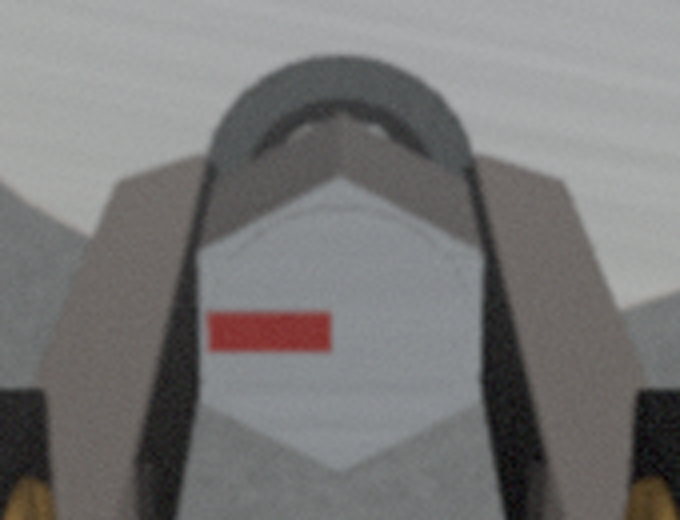

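View pics/top15.png

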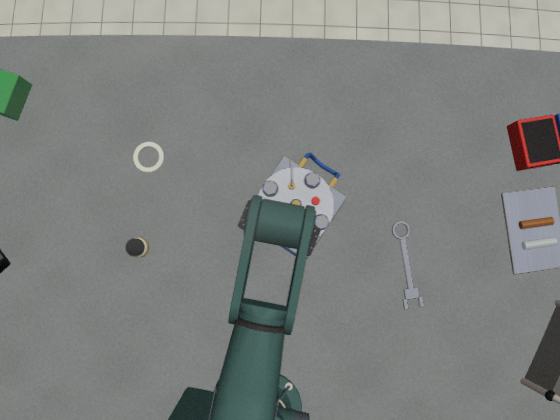

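Run:
```python
from bench import robot
print(robot.close_job())
```

```text
the job is handed in; nothing more can be done
None
```

The bolt is started: I turned it backward until it dropped, turned it forward about one turn, and handed the job in at about 20 s with the head still squeezed in the gripper. No verdict came back.

**Backward:** I straddled the head with about 1.5 mm of play. The wrist camera showed the drop between 92° and 110° backward. The head moved about 4–5 px in the image and looked smaller, while the hole ring stayed still.

**Forward:** The bolt went forward with one regrasp, and the stripe ended at about −291.5° in world yaw. That is 360° ± 9° past the drop, which puts the head at about 33 mm by the thread's pitch.

**Last checks:**
- **Grip:** the fingers stopped at 32.0 mm on the 32 mm head while still commanded further shut. The first squeeze caught the head about 3° cocked, so I eased off, aligned the jaws and squeezed again. Sideways force at the end was about 1 N and the arm was still.
- **Height:** camera estimates of the total fall were rougher than the angle count. The wrist view gave about 7.7 mm and the scene view about 9.5 mm, against 8.6 mm expected. Both camera values are consistent with the allowed band, but neither measures height to better than 1–2 mm.
- **Bystanders:** the spanner, jar and gasket look unmoved in the top picture.

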